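Clamp a turned part on its side in the end cradle

ROBOT

A 6-joint arm with a two-finger parallel gripper is mounted at the origin on the work surface. World frame = base frame: x ahead of the robot, y to its left, z up, the work surface at z = 0. Lengths are in m, angles in rad, forces in N, time in s.
With the tool pointing down it reaches from about 0.25 to 0.775 m from the base axis. Payload 4 kg.
Tool frame: the origin (TCP) lies midway between the tips of the shut fingers; the grasp point (between the pads) lies 19 mm behind it (grip_point_offset is the distance from the TCP to the grasp point, in m); z points along the fingers, y is the line along which they close (so a half turn about z gives the same grasp; the last joint's range is limited). The gripper opens to 94 mm and grips with 3 to 60 N. Pads are 16 mm wide; open, the fingers measure 119 mm over their backs; the gripper's body (75 mm by 177 mm) begins 78 mm behind the grasp point.
Start: joints at [1.119, 0.087, 1.371, -0, 1.684, -0.103], TCP at [0.188, 0.517, 0.206] pointing down, gripper open.
Joint ranges: [-3.1, 3.1], [-0.76, 2.03], [0.27, 2.55], [-1.08, 4.22], [0.17, 2.65], [-2.57, 2.57]. Speed limits (rad/s): [2.79, 2.79, 3.14, 3.14, 3.14, 3.14].

INTERFACE

Orientations are given as [roll, pitch, yaw] about the fixed x, y, z axes, in that order (R = Rz(yaw) Ry(pitch) Rx(roll)).
In Python, from bench import * gives the robot as it stands.
- The arm moves only by the tool carry_out, never from a script. Its argument "commands" is a list of rows, each a list of 6 numbers: the shift along the tool's x, y, z in m, then the turn, a rotation vector about the tool's x, y, z in rad. In form: [[tx, ty, tz, rx, ry, rz], ...]. A call has exactly 5 rows; each row is the pose to reach, as a shift and turn from the pose commanded when the call began, along the tool's axes at that moment; what a row does not reach only later rows make up. A row lasts 1/10 s, in which the tool goes at most 50 mm and 8.59 degrees, less where a joint would pass 70% of its speed; a pose out of reach is approached as far as the arm can. A call with a gripper value outside its range is refused whole. "jaw" is the opening, from 0 (shut) to 1 (fully open), set as the call begins (left out, the last holds). The fingers move at their own pace and stop on an object; the grip force is fixed at half the most. Time passes only in rows, so rows that repeat a pose let the fingers close, or fill a call up. It gives the time, the measured TCP pose, the force, the opening and the grip force at its end, in the units of the state.
- get_obs(): the state, without advancing time (a new reading comes with each control period).
- snapshot(name): name is "side" or "top"; returns a dict with "img" (400x640x3 uint8, red, green, blue), "range_z" (400x640 float32, m along the optical axis (not along the pixel's ray), 0 where there is no reading), "fx", "fy", "cx", "cy" (pixels), "R" (3x3) and "t" (3): a world point X has camera coordinates R X + t. Camera axes: x right, y down, z forward; pixel columns grow to the right and rows downward; lengths in m; the calibration is good to about 2 mm. A picture is of the moment at which its call begins.
- close_job(): hands the job in; it is judged then, once.
The state is a dict: "time": time; "joint_positions": joint angles; "qvel": joint speeds; "joint_torque": joint torques, N m; "tool_pos": TCP position; "ee_rot": TCP orientation; "wrist_force": force on the tool from outside, world axes, zero at the start; "wrist_torque": the same for the moment, N m; "width": finger opening in m; "finger_force": force on a finger pad.
Only numpy, scipy, OpenCV 4.12 (cv2) and the standard library are available. Lean on these libraries where they do the work, as an engineer would, in place of code of your own. Each camera call takes 0.05 s, during which the arm holds its last target. There are 200 camera calls.

TASK

Take the standing wooden part with the narrow neck and lay it on its side in the cradle's two V saddles, foot towards the fixed end stop and neck towards the sliding pusher; lower it in gently, without dropping it or letting it topple. Then slide the pusher up until the part is held snugly between stop and pusher, with no gap at either end, and let go. Leave everything else on the bench where it is.

Things in the scene. Friction and masses are not known exactly. Their poses are not given: they have to be found in the camera images.
- blank: the turned wooden part with a narrow neck, standing upright at the start: a straight body 50 in diameter from its foot to 103 mm up, then a short shoulder to a neck 28 in diameter, 135 high in all, about 0.14 kg. Origin at the centre of its foot, z along its axis from foot to neck end. It is the only part with a neck
- blank_mid (a point): point on the part's axis, 55 mm from the foot
- blank_top (a point): centre of the part's neck end, on the axis 135 mm from the foot
- cradle: wooden end-clamping cradle fixed to the bench, 325 long, 80 wide. Origin on the bench surface below the face of its fixed end stop; x runs along the cradle from the stop towards the sliding pusher, z up. Stop plate: x -14 to 0, 80 wide, top 95 above the bench. The base plate is 15 thick
- seat (a point): point of the cradle on the seat axis, midway between its two V saddles: 55 from the stop face, 70 above the bench. The saddles (9 to 27 and 84 to 102 from the stop face, 52 wide, tops 57 above the bench, open between them down to the base plate) carry a 50 mm cylinder with its axis level through this point, along the cradle's x
- pusher (a joint): slide of the cradle's pusher block in m: 0 fully back, growing towards the stop, up to 0.10. It is stiff (about 3 N) and stays where it is left. The pusher's face is 0.215 m minus this value from the stop face
- pusher_face (a point): centre of the pusher's round rubber face (28 in diameter), 70 above the bench, facing the stop
- pusher_fin (a point): point to grip on the pusher's upright fin: 110 above the bench, 37 behind its face. The fin is 34 along the cradle, 22 across it, its top is 122 above the bench; below it the pusher block (50 long, 60 wide) is 83 high
- billet: plain straight wooden cylinder, diameter 50, height 115, standing; origin at the centre of its foot. Leave alone
- squat: squat turned wooden knob, 72 wide at most, height 70, standing; origin at the centre of its foot. Leave alone
- tin: upright closed tin, diameter 72, height 60; origin at the centre of its underside. Leave alone
- bowl: small wooden bowl, 110 across, 45 high; origin under its centre. Leave alone
- hammer: hammer lying on the bench, 240 long, x along its handle towards the head; origin about its middle. Leave alone
- brush: flat brush lying on the bench, 180 long, x along it; origin about its middle. Leave alone
- gouge: hand tool with wooden handle and steel blade lying on the bench, 220 long, x along it; origin about its middle. Leave alone
Things that resemble listed ones, but are neither listed nor needed, are in the scene too. Leave any turquoise look-alike of the blank alone.

How it is judged:
By the outcome, as a careful person would: the job done as asked, in the order asked, and still so for the second after the job is handed in, with the robot touching nothing.
It also fails if it takes over 51 s, if anything falls off the work surface, if the arm or the gripper's body presses on something with over 40 N, if the wrist force passes 120 N, or if a joint passes its speed limit or range.

## Working session

There is one attempt and no reset: what is moved stays moved. The work goes in short steps, Python scripts to look and compute and a tool call to move; the robot and the scene stay as the last step left them, time stands still between calls to the robot, and variables do not carry over. Pictures are saved under pics/ and viewed, at most 10 in all, crops included, and the job is handed in when it is done.

Besides the shell and the picture viewer there is one more tool, called as name(argument=value, ...) on one line, values as JSON. carry_out: Moves the arm, as the interface text tells. Its arguments: {"type":"object","properties":{"commands":{"type":"array","items":{"type":"array","items":{"type":"number"}}},"jaw":{"type":"number"}},"required":["commands"]}

```bash
mkdir -p pics; ls; python3 - <<'E'
from bench import *
import numpy as np,cv2,pickle
for n in("top","side"):
    s=snapshot(n); pickle.dump(s,open(n+"0.pkl","wb")); cv2.imwrite(f"pics/{n}0.png",s["img"][:,:,::-1])
    print(n,s["fx"],s["cx"],s["cy"],(-s["R"].T@s["t"]).round(3),s["R"].round(3).tolist())
print(get_obs())
E
```

```text
pics
top 453.76805395186153 322.84970277288016 189.87401616778615 [ 0.287 -0.077  1.438] [[0.01, -1.0, 0.006], [-0.982, -0.011, -0.19], [0.19, -0.004, -0.982]]
side 503.98854410380295 312.9448405824281 193.81087734487525 [ 0.293 -0.961  1.047] [[0.958, -0.285, -0.015], [-0.213, -0.68, -0.701], [0.19, 0.675, -0.713]]
{'time': 0.1, 'joint_positions': array([ 1.11892003e+00,  8.79120320e-02,  1.37206911e+00,  6.26990327e-06,
        1.68357498e+00, -1.03116571e-01]), 'qvel': array([ 0.00166105, -0.0006589 , -0.00454971,  0.00206005,  0.00017016,
        0.00053318]), 'joint_torque': array([ 1.93855871e-03, -3.41255200e+01, -3.03300512e+01,  7.18303537e-02,
        3.04825022e-02, -1.14741133e-04]), 'tool_pos': array([0.18775592, 0.51645647, 0.20442155]), 'ee_rot': array([-3.13964026e+00, -2.08305349e-04,  2.79283342e+00]), 'wrist_force': array([0.29132481, 0.55926406, 0.62073517]), 'wrist_torque': array([-0.03464776,  0.02795024,  0.02946149]), 'finger_force': 0.0, 'width': 0.09406229266731571}
```

View pics/top0.png

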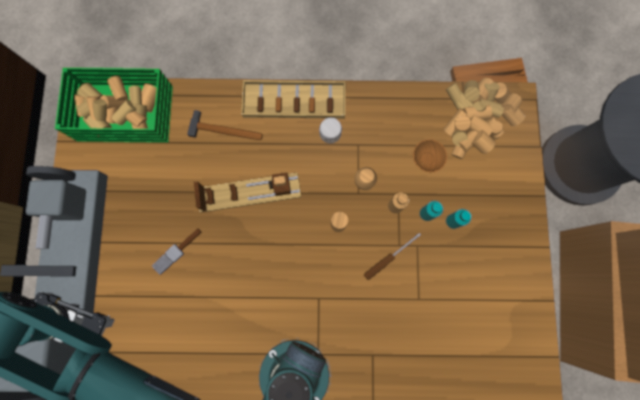

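View pics/side0.png

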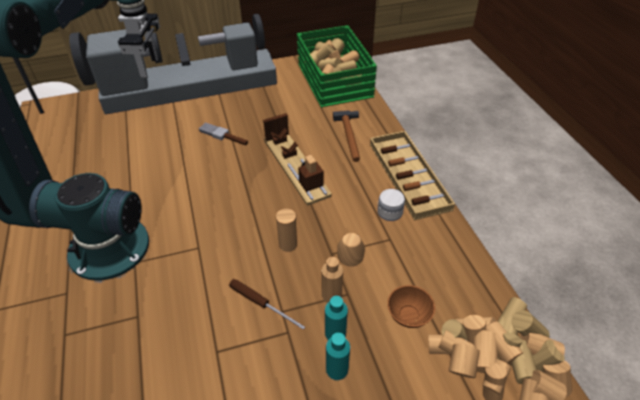

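The side view shows the candidates: the natural-wood necked part (332,280), plain billet (287,230), squat knob (351,250), and two turquoise look-alikes (336,320) and (338,355). In the top view the necked part is at (401,201), and the cradle runs from the stop (200,195) to the pusher (281,184). Only (332,280) is both wooden and necked, so I'm confirming it in an enlarged crop.

```bash
cat > h.py <<'E'
import numpy as np,cv2,pickle
def load(n): return pickle.load(open(n,"rb"))
def cloud(s):
    v,u=np.mgrid[:400,:640]; z=s["range_z"]
    P=np.stack([(u-s["cx"])/s["fx"]*z,(v-s["cy"])/s["fy"]*z,z],-1)
    return (P-s["t"])@s["R"]
def proj(s,X):
    c=s["R"]@np.asarray(X)+s["t"]; return c[0]/c[2]*s["fx"]+s["cx"],c[1]/c[2]*s["fy"]+s["cy"]
def ray(s,u,v,h):
    d=s["R"].T@np.array([(u-s["cx"])/s["fx"],(v-s["cy"])/s["fy"],1]);o=-s["R"].T@s["t"]
    return o+d*(h-o[2])/d[2]
E
python3 - <<'E'
from h import *
t,s=load("top0.pkl"),load("side0.pkl")
def crop(s,u0,u1,v0,v1,k): return cv2.resize(s["img"][v0:v1,u0:u1,::-1],None,fx=k,fy=k,interpolation=cv2.INTER_CUBIC)
a=crop(s,260,380,200,300,3.2); b=crop(t,310,430,150,250,3.2)
c=crop(s,250,350,105,205,3.2); d=crop(t,185,305,150,230,3.2)
im=np.zeros((600,800,3),np.uint8)
for q,(x,y) in((a,(0,0)),(b,(400,0)),(c[:280],(0,320)),(d,(400,330))):
    im[y:y+q.shape[0],x:x+q.shape[1]]=q[:600-y,:800-x]
cv2.imwrite("pics/crop.png",im)
for n,S,(u,v,r) in(("t",t,(400,200,12)),("s",s,(332,278,22))):
    C=cloud(S)[v-r:v+r,u-r:u+r].reshape(-1,3)
    for a in(.02,.05,.08,.11,.125,.14):
        m=(C[:,2]>a-.01)&(C[:,2]<a+.01)&(abs(C[:,0])<2); q=C[m]
        if len(q)>3: print(n,a,len(q),q.mean(0).round(4),q.min(0).round(3),q.max(0).round(3))
E
```

```text
t 0.02 20 [ 0.5069 -0.3002  0.0187] [ 0.495 -0.345  0.011] [ 0.532 -0.29   0.028]
t 0.05 20 [ 0.5029 -0.3012  0.05  ] [ 0.492 -0.322  0.04 ] [ 0.524 -0.289  0.059]
t 0.08 24 [ 0.502  -0.3006  0.0813] [ 0.492 -0.326  0.072] [ 0.524 -0.289  0.09 ]
t 0.11 136 [ 0.5139 -0.3104  0.1077] [ 0.492 -0.338  0.1  ] [ 0.542 -0.29   0.119]
t 0.125 44 [ 0.5145 -0.3102  0.1287] [ 0.502 -0.326  0.115] [ 0.529 -0.296  0.135]
t 0.14 71 [ 0.5168 -0.3134  0.1356] [ 0.505 -0.326  0.13 ] [ 0.529 -0.302  0.145]
s 0.02 117 [ 0.5486 -0.275   0.0202] [ 0.491 -0.335  0.01 ] [ 0.595 -0.22   0.03 ]
s 0.05 114 [ 0.5195 -0.3204  0.0487] [ 0.491 -0.34   0.04 ] [ 0.594 -0.243  0.06 ]
s 0.08 99 [ 0.5097 -0.3318  0.0799] [ 0.491 -0.339  0.07 ] [ 0.539 -0.31   0.09 ]
s 0.11 225 [ 0.5128 -0.3233  0.1085] [ 0.491 -0.34   0.1  ] [ 0.54  -0.292  0.12 ]
s 0.125 87 [ 0.5109 -0.33    0.1267] [ 0.486 -0.412  0.115] [ 0.527 -0.301  0.135]
s 0.14 151 [ 0.5096 -0.3396  0.1359] [ 0.481 -0.415  0.13 ] [ 0.529 -0.301  0.14 ]
```

View pics/crop.png

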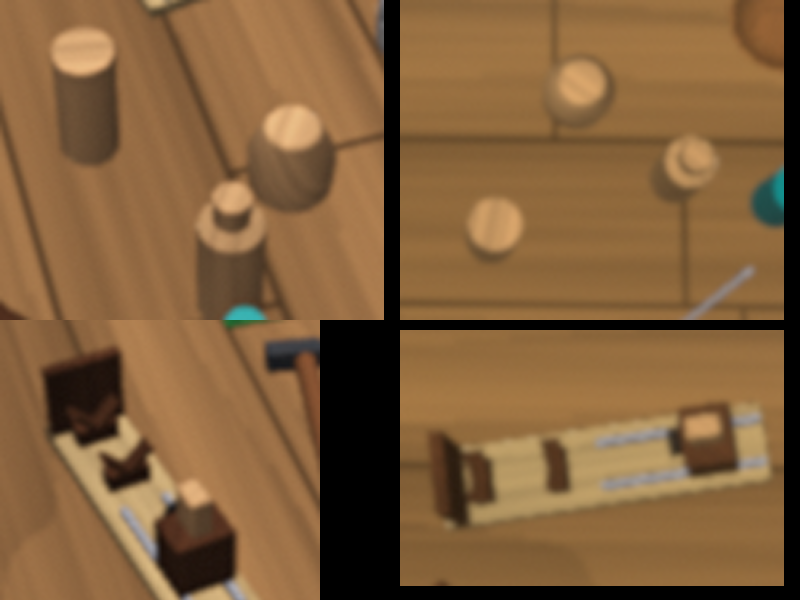

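The crop confirms it: at (231,240) is the wooden, two-stepped part with a neck. The billet (85,95) and the squat knob (291,155) have none. The cradle has its dark stop at the left, two V saddles, and the pusher with a light fin. Next I measure both.

```bash
python3 - <<'E'
from h import *
t,s=load("top0.pkl"),load("side0.pkl")
for n,S,box in(("t",t,(150,225,190,310)),("s",s,(108,206,255,335))):
    C=cloud(S); v0,v1,u0,u1=box; C=C[v0:v1,u0:u1].reshape(-1,3)
    for nm,a,b in(("base",.011,.019),("block",.078,.087),("stop",.09,.099),("fin",.117,.126),("sad",.05,.062)):
        q=C[(C[:,2]>a)&(C[:,2]<b)]
        if len(q)<4: print(n,nm,len(q));continue
        r=cv2.minAreaRect(q[:,:2].astype(np.float32)*1000)
        print(n,nm,len(q),q.mean(0).round(4),np.round(r[0],1),np.round(r[1],1),round(r[2],1), np.round(cv2.boxPoints(r)).tolist() if nm in("base","stop") else "")
# top blank circles by colour-less depth: ring at 103 and neck at 135
C=cloud(t)[185:217,388:415].reshape(-1,3)
for a,b in((.100,.107),(.131,.139)):
    q=C[(C[:,2]>a)&(C[:,2]<b)]; print(a,len(q),np.round(cv2.minEnclosingCircle(q[:,:2].astype(np.float32)*1000),1) if 0 else cv2.minEnclosingCircle(q[:,:2].astype(np.float32)*1000))
C=cloud(s)[255:300,315:350].reshape(-1,3)
for a,b in((.100,.107),(.131,.139)):
    q=C[(C[:,2]>a)&(C[:,2]<b)&(C[:,1]>-.345)]; print(a,len(q),cv2.minEnclosingCircle(q[:,:2].astype(np.float32)*1000))
E
```

```text
t base 1243 [0.5505 0.1567 0.0149] [592.1 157.6] [169.1 323.2] 6.9 [[489.0, 308.0], [528.0, -13.0], [696.0, 7.0], [657.0, 328.0]]
t block 228 [0.5654 0.0693 0.0824] [548.5 159.7] [ 77.6 278.4] 7.9 
t stop 122 [0.5322 0.2805 0.094 ] [541.3 166.8] [ 79.7 281.6] 4.6 [[490.0, 304.0], [513.0, 23.0], [592.0, 30.0], [570.0, 310.0]]
t fin 71 [0.5722 0.0472 0.1212] [572.5  48. ] [21.2 33. ] 11.6 
t sad 118 [0.5377 0.229  0.0551] [541.3 159.8] [ 77.1 278.2] 5.1 
s base 845 [0.5468 0.1412 0.0159] [638.1 170. ] [257.1 333.6] 9.2 [[485.0, 314.0], [538.0, -15.0], [792.0, 26.0], [738.0, 355.0]]
s block 242 [0.5571 0.1031 0.0832] [546.5 159.8] [ 80.3 284. ] 7.5 
s stop 122 [0.5353 0.2391 0.095 ] [554. 170.] [ 76.1 279.7] 12.3 [[487.0, 299.0], [547.0, 25.0], [621.0, 41.0], [561.0, 315.0]]
s fin 71 [0.5698 0.0468 0.122 ] [570.9  49. ] [23.1 38.1] 3.4 
s sad 211 [0.5444 0.1864 0.0554] [546.2 162.1] [ 79.4 290. ] 7.7 
0.1 58 ((516.8165283203125, -313.87451171875), 25.007978439331055)
0.131 58 ((517.3757934570312, -312.9773864746094), 13.860625267028809)
0.1 84 ((514.7251586914062, -314.3775329589844), 25.94965171813965)
0.131 104 ((515.4532470703125, -315.0045166015625), 14.325116157531738)
```

```bash
python3 - <<'E'
from h import *
t,s=load("top0.pkl"),load("side0.pkl")
for n,S in(("t",t),("s",s)):
    C=cloud(S).reshape(-1,3); C=C[(C[:,0]>.47)&(C[:,0]<.64)&(C[:,1]>-.04)&(C[:,1]<.33)]
    def rect(nm,q):
        r=cv2.minAreaRect(q[:,:2].astype(np.float32)*1000); print(n,nm,len(q),np.round(r[0],1),np.round(r[1],1),round(r[2],1),np.round(cv2.boxPoints(r)).tolist())
    z=C[:,2];y=C[:,1]
    rect("base",C[(z>.0115)&(z<.019)&(y<.27)]); rect("stop",C[(z>.091)&(z<.099)&(y>.25)])
    rect("stopall",C[(z>.03)&(z<.099)&(y>.265)])
    rect("block",C[(z>.079)&(z<.087)&(y<.13)]); rect("fin",C[(z>.117)&(z<.126)&(y<.13)])
    for a,b in((.235,.28),(.16,.22)): rect("sad",C[(z>.045)&(z<.06)&(y>a)&(y<b)])
# base side edges: colour-based line from top
E
```

```text
t base 1130 [557.6 135.2] [ 80.2 284.6] 9.3 [[495.0, 269.0], [541.0, -12.0], [620.0, 1.0], [574.0, 282.0]]
t stop 102 [531.5 297.5] [79.  14.8] 10.0 [[491.0, 298.0], [494.0, 283.0], [572.0, 297.0], [569.0, 312.0]]
t stopall 342 [533.  283.4] [80.5 42.6] 9.4 [[490.0, 298.0], [497.0, 256.0], [576.0, 269.0], [569.0, 311.0]]
t block 194 [571.6  54. ] [60.1 61.7] 9.3 [[537.0, 80.0], [547.0, 19.0], [606.0, 28.0], [596.0, 89.0]]
t fin 71 [572.5  48. ] [21.2 33. ] 11.6 [[559.0, 62.0], [565.0, 30.0], [586.0, 34.0], [580.0, 66.0]]
t sad 49 [535.  272.3] [51.6 16.7] 6.7 [[508.0, 278.0], [510.0, 261.0], [562.0, 267.0], [560.0, 284.0]]
t sad 62 [547.5 198.9] [51.8 18. ] 8.3 [[521.0, 204.0], [523.0, 186.0], [574.0, 194.0], [572.0, 212.0]]
s base 770 [555.6 132.6] [ 82.3 286.7] 9.7 [[491.0, 267.0], [539.0, -16.0], [620.0, -2.0], [572.0, 281.0]]
s stop 93 [526.7 298.6] [76.3 23.6] 4.1 [[488.0, 308.0], [489.0, 284.0], [566.0, 290.0], [564.0, 313.0]]
s stopall 522 [528.5 287.9] [80.8 46.9] 2.1 [[487.0, 310.0], [489.0, 263.0], [570.0, 266.0], [568.0, 313.0]]
s block 181 [568.5  53.5] [60.5 67.4] 11.8 [[532.0, 80.0], [546.0, 14.0], [605.0, 27.0], [591.0, 93.0]]
s fin 71 [570.9  49. ] [23.1 38.1] 3.4 [[558.0, 67.0], [560.0, 29.0], [584.0, 31.0], [581.0, 69.0]]
s sad 47 [533.6 270.3] [52.3 16.4] 0.9 [[507.0, 278.0], [508.0, 262.0], [560.0, 263.0], [560.0, 279.0]]
s sad 57 [545.9 198.4] [54.3 20.9] 8.7 [[517.0, 205.0], [521.0, 184.0], [574.0, 192.0], [571.0, 213.0]]
```

The necked part stands at (0.516, -0.314). The cradle origin is (0.532, 0.290), with x pointing at azimuth -80.6°. The plan is a near-horizontal grasp at mid-body, tilted 25°, then tip 90° and place. First the transit, where I also watch the sign of joint 4.

```bash
cat > plan.py <<'E'
from h import *
from bench import *
from scipy.spatial.transform import Rotation as Ro
U=np.array([0,0,1.]); GP=.019
def tool(az,tilt):  # h azimuth (deg); tilt below horizontal; x_tool is the -up side
    h=np.array([np.cos(np.radians(az)),np.sin(np.radians(az)),0]);c,s=np.cos(np.radians(tilt)),np.sin(np.radians(tilt))
    z=c*h-s*U; x=-(c*U+s*h); return Ro.from_matrix(np.stack([x,np.cross(z,x),z],1))
def plan(G,R):
    o=get_obs(); R0=Ro.from_euler("xyz",o["ee_rot"]); p=np.array(G)+GP*R.as_matrix()[:,2]
    d=R0.inv().apply(p-o["tool_pos"]); r=(R0.inv()*R).as_rotvec()
    print("t",round(o["time"],2),"q",o["joint_positions"].round(2),"G now",(o["tool_pos"]-GP*R0.as_matrix()[:,2]).round(4),"rpy",o["ee_rot"].round(3),"w",round(o["width"],4))
    print("shift",d.round(4),"turn",r.round(3),"calls>=",round(max(np.linalg.norm(d)/.25,np.linalg.norm(r)/.75),2))
E
python3 - <<'E'
from plan import *
plan([.38,.12,.33],tool(-60,90))
E
```

```text
t 0.1 q [ 1.12  0.09  1.37  0.    1.68 -0.1 ] G now [0.1878 0.5165 0.2234] rpy [-3.14  -0.     2.793] w 0.0941
shift [-0.3161 -0.3071 -0.106 ] turn [-0.002  0.     0.698] calls>= 1.81
```

carry_out(commands=[[-0.025,-0.025,-0.02,0,0,0.07],[-0.055,-0.055,-0.04,0,0,0.14],[-0.09,-0.09,-0.06,0,0,0.21],[-0.125,-0.12,-0.08,0,0,0.28],[-0.16,-0.15,-0.1,0,0,0.35]])

```text
time: 0.6
tool_pos: [0.2855, 0.3226, 0.3042]
ee_rot: [-3.141, 0.0, 2.441]
wrist_force: [1.2, -0.6, -0.4]
width: 0.0942
finger_force: 0.0
```

```bash
python3 - <<'E'
from plan import *
plan([.38,.12,.33],tool(-60,90))
plan([.36,-.2,.33],tool(-20,75))
E
```

```text
t 0.6 q [ 0.71 -0.18  1.43 -0.    1.89 -0.16] G now [0.2855 0.3226 0.3232] rpy [-3.141  0.     2.441] w 0.0942
shift [-0.2029 -0.0939 -0.0067] turn [-0.     0.     0.346] calls>= 0.89
t 0.6 q [ 0.71 -0.18  1.43 -0.    1.89 -0.16] G now [0.2855 0.3226 0.3232] rpy [-3.141  0.     2.441] w 0.0942
shift [-0.3986 -0.3497 -0.0072] turn [-0.047 -0.259 -0.35 ] calls>= 2.12
```

carry_out(commands=[[-0.04,-0.02,0,0,0,0.07],[-0.08,-0.04,0,0,0,0.14],[-0.12,-0.06,0,0,0,0.21],[-0.16,-0.08,0,0,0,0.28],[-0.2,-0.095,-0.007,0,0,0.35]])

```text
time: 1.1
tool_pos: [0.3769, 0.121, 0.31]
ee_rot: [-3.14, -0.001, 2.09]
wrist_force: [0.6, 0.3, 0.2]
width: 0.0941
finger_force: 0.0
```

```bash
python3 - <<'E'
from plan import *
plan([.36,-.2,.33],tool(-60,75))
plan([.36,-.2,.33],tool(-20,75))
E
```

```text
t 1.1 q [ 0.17 -0.25  1.48  0.    1.92 -0.35] G now [0.377 0.121 0.329] rpy [-3.14e+00 -1.00e-03  2.09e+00] w 0.0941
shift [-0.2753 -0.1739 -0.0016] turn [-0.002 -0.262 -0.004] calls>= 1.3
t 1.1 q [ 0.17 -0.25  1.48  0.    1.92 -0.35] G now [0.377 0.121 0.329] rpy [-3.14e+00 -1.00e-03  2.09e+00] w 0.0941
shift [-0.2741 -0.1707 -0.0016] turn [-0.093 -0.252 -0.699] calls>= 1.29
```

carry_out(commands=[[-0.03,-0.02,0,-0.01,-0.03,-0.08],[-0.065,-0.04,0,-0.02,-0.06,-0.16],[-0.1,-0.06,0,-0.03,-0.09,-0.24],[-0.135,-0.085,0,-0.04,-0.12,-0.32],[-0.17,-0.105,0,-0.05,-0.15,-0.4]])

```text
time: 1.6
tool_pos: [0.3704, -0.0782, 0.3107]
ee_rot: [3.123, 0.157, 2.496]
wrist_force: [-0.2, 0.5, 0.8]
width: 0.0942
finger_force: 0.0
```

```bash
python3 - <<'E'
from plan import *
plan([.36,-.22,.33],tool(-10,55))
E
```

```text
t 1.6 q [-0.33 -0.41  1.6  -0.03  1.8  -1.27] G now [ 0.3679 -0.0766  0.3294] rpy [3.123 0.157 2.496] w 0.0942
shift [-0.0862 -0.1148  0.0077] turn [-0.16  -0.441 -0.445] calls>= 0.86
```

carry_out(commands=[[-0.017,-0.023,0,-0.03,-0.08,-0.09],[-0.034,-0.046,0.002,-0.06,-0.16,-0.18],[-0.05,-0.07,0.004,-0.09,-0.25,-0.27],[-0.07,-0.09,0.006,-0.12,-0.34,-0.36],[-0.086,-0.115,0.008,-0.16,-0.44,-0.445]])

```text
time: 2.1
tool_pos: [0.3712, -0.2127, 0.3136]
ee_rot: [3.132, 0.584, 2.942]
wrist_force: [0.1, 0.8, -1.3]
width: 0.094
finger_force: 0.0
```

```bash
python3 - <<'E'
from plan import *
print(tool(-10,25).as_matrix().round(3).tolist())
plan([.36,-.287,.28],tool(-10,25))
plan([.36,-.287,.28],tool(5,25))
E
```

```text
[[-0.416, 0.174, 0.893], [0.073, 0.985, -0.157], [-0.906, -0.0, -0.423]]
t 2.1 q [-1.   -0.61  1.81  0.41  1.52 -2.31] G now [ 0.3609 -0.2107  0.3295] rpy [3.132 0.584 2.942] w 0.094
shift [ 0.0055 -0.0751  0.0456] turn [-0.01  -0.55  -0.019] calls>= 0.73
t 2.1 q [-1.   -0.61  1.81  0.41  1.52 -2.31] G now [ 0.3609 -0.2107  0.3295] rpy [3.132 0.584 2.942] w 0.094
shift [ 0.006  -0.0706  0.0453] turn [-0.211 -0.545 -0.192] calls>= 0.82
```

```bash
python3 - <<'E'
from plan import *
plan([.43,-.26,.28],tool(-12,38))
E
```

```text
t 2.1 q [-1.   -0.61  1.81  0.41  1.52 -2.31] G now [ 0.3609 -0.2107  0.3295] rpy [3.132 0.584 2.942] w 0.094
shift [-0.0434 -0.0356  0.0827] turn [ 0.016 -0.323  0.006] calls>= 0.43
```

carry_out(commands=[[-0.008,-0.007,0.016,0,-0.06,0],[-0.017,-0.014,0.033,0,-0.13,0],[-0.026,-0.021,0.05,0.01,-0.19,0],[-0.035,-0.028,0.066,0.01,-0.26,0],[-0.043,-0.036,0.083,0.016,-0.32,0]])

```text
time: 2.6
tool_pos: [0.4445, -0.2631, 0.2663]
ee_rot: [-3.142, 0.901, 2.929]
wrist_force: [0.2, -0.9, 0.1]
width: 0.0943
finger_force: 0.0
```

```bash
python3 - <<'E'
from plan import *
R=tool(-10,25)
plan(np.array([.516,-.314,.055])-.14*R.as_matrix()[:,2]+[0,0,.1],R)
E
```

```text
t 2.6 q [-1.07 -0.57  2.04  0.72  1.11 -2.57] G now [ 0.43   -0.26    0.2781] rpy [-3.142  0.901  2.929] w 0.0943
shift [ 0.0652 -0.0388  0.0147] turn [-0.033 -0.234 -0.02 ] calls>= 0.32
```

Joint 6 runs into its limit on this side. Approaching from the other side of the arm plane (azimuth -55°, tilt 40°) suits both the pick and the placing better, so I reorient up high.

```bash
python3 - <<'E'
from plan import *
plan([.42,-.2,.33],tool(-50,60))
t=load("top0.pkl")
for n,u,v,h in(("billet",340,220,.115),("squat",366,176,.07),("tq1",432,209,.12)): print(n,ray(t,u,v,h).round(3))
E
```

```text
t 2.6 q [-1.07 -0.57  2.04  0.72  1.11 -2.57] G now [ 0.43   -0.26    0.2781] rpy [-3.142  0.901  2.929] w 0.0943
shift [-0.0185  0.0507 -0.0527] turn [0.434 0.363 0.502] calls>= 1.01
billet [ 0.453 -0.134  0.115]
squat [ 0.597 -0.216  0.07 ]
tq1 [ 0.488 -0.404  0.12 ]
```

carry_out(commands=[[-0.004,0.01,-0.01,0.08,0.07,0.1],[-0.008,0.02,-0.02,0.16,0.14,0.19],[-0.012,0.03,-0.03,0.25,0.21,0.29],[-0.016,0.04,-0.04,0.34,0.28,0.39],[-0.018,0.05,-0.053,0.43,0.36,0.5]])

```text
time: 3.1
tool_pos: [0.4264, -0.2094, 0.3092]
ee_rot: [3.106, 0.625, 2.468]
wrist_force: [0.5, 0.3, 0.4]
width: 0.094
finger_force: 0.0
```

```bash
python3 - <<'E'
from plan import *
R=tool(-55,40)
plan(np.array([.516,-.314,.057])-.14*R.as_matrix()[:,2]+[0,0,.08],R)
E
```

```text
t 3.1 q [-0.55 -0.56  1.81 -0.04  1.26 -1.46] G now [ 0.4173 -0.203   0.3246] rpy [3.106 0.625 2.468] w 0.094
shift [ 0.0177 -0.0034  0.1036] turn [ 0.231 -0.25   0.206] calls>= 0.53
```

carry_out(commands=[[0.003,0,0.02,0.05,-0.05,0.04],[0.007,-0.001,0.04,0.09,-0.1,0.08],[0.01,-0.002,0.06,0.14,-0.15,0.12],[0.014,-0.003,0.08,0.19,-0.2,0.17],[0.018,-0.003,0.104,0.23,-0.25,0.21]])

```text
time: 3.6
tool_pos: [0.4648, -0.2377, 0.2147]
ee_rot: [3.132, 0.878, 2.176]
wrist_force: [-0.1, 0.5, -0.1]
width: 0.0942
finger_force: 0.0
```

```bash
python3 - <<'E'
from plan import *
R=tool(-55,40)
plan(np.array([.516,-.314,.057])-.14*R.as_matrix()[:,2],R)
plan(np.array([.516,-.314,.057]),R)
E
```

```text
t 3.6 q [-0.24 -0.44  2.05 -0.68  0.92 -0.6 ] G now [ 0.4563 -0.2258  0.2268] rpy [3.132 0.878 2.176] w 0.0942
shift [ 0.062  -0.0024  0.0504] turn [ 0.006  0.005 -0.003] calls>= 0.32
t 3.6 q [-0.24 -0.44  2.05 -0.68  0.92 -0.6 ] G now [ 0.4563 -0.2258  0.2268] rpy [3.132 0.878 2.176] w 0.0942
shift [ 0.0627 -0.0032  0.1904] turn [ 0.006  0.005 -0.003] calls>= 0.8
```

carry_out(commands=[[0.012,0,0.01,0,0,0],[0.024,-0.001,0.02,0,0,0],[0.036,-0.002,0.03,0,0,0],[0.049,-0.002,0.04,0.005,0.005,0],[0.062,-0.002,0.05,0.006,0.005,-0.003]])

```text
time: 4.1
tool_pos: [0.4622, -0.2388, 0.1358]
ee_rot: [-3.142, 0.871, 2.181]
wrist_force: [-0.2, -0.7, -0.3]
width: 0.0939
finger_force: 0.0
```

```bash
python3 - <<'E'
from plan import *
R=tool(-55,40)
plan(np.array([.516,-.314,.057]),R)
s=snapshot("side"); cv2.imwrite("pics/pre.png",cv2.resize(s["img"][150:370,180:480,::-1],None,fx=2.5,fy=2.5))
E
```

```text
t 4.1 q [-0.25 -0.37  2.16 -0.79  0.79 -0.44] G now [ 0.4539 -0.2269  0.148 ] rpy [-3.142  0.871  2.181] w 0.0939
shift [0.0006 0.001  0.1404] turn [-0.001 -0.002 -0.001] calls>= 0.56
```

View pics/pre.png

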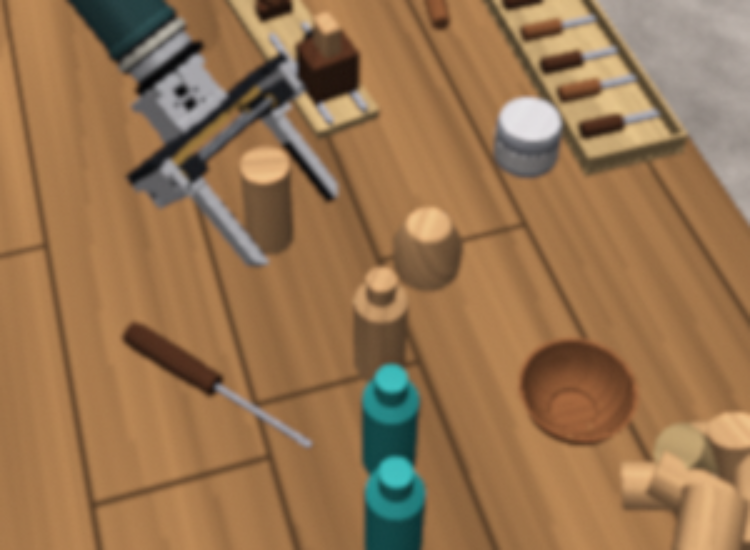

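The gripper (tips at (265,260) and (335,190)) points at the necked part (380,320), clear of the billet, squat knob and turquoise pieces. I narrow the jaws slightly and advance.

carry_out(commands=[[0,0,0.02,0,0,0],[0,0,0.04,0,0,0],[0,0,0.06,0,0,0],[0,0,0.08,0,0,0],[0,0,0.1,0,0,0]], jaw=0.8)

```text
time: 4.65
tool_pos: [0.5065, -0.3023, 0.0718]
ee_rot: [-3.141, 0.871, 2.181]
wrist_force: [0.3, -0.2, 0.3]
width: 0.0755
finger_force: 0.0
```

```bash
python3 - <<'E'
from plan import *
R=tool(-55,40)
plan(np.array([.516,-.314,.057]),R)
E
```

```text
t 4.65 q [-0.39 -0.12  2.12 -0.92  0.55 -0.33] G now [ 0.4982 -0.2904  0.084 ] rpy [-3.141  0.871  2.181] w 0.0755
shift [0.0016 0.0011 0.04  ] turn [-0.001 -0.001 -0.   ] calls>= 0.16
```

carry_out(commands=[[0,0,0.01,0,0,0],[0,0,0.02,0,0,0],[0.001,0.001,0.03,0,0,0],[0.001,0.001,0.04,0,0,0],[0.001,0.001,0.04,0,0,0]])

```text
time: 5.15
tool_pos: [0.5241, -0.3249, 0.0433]
ee_rot: [-3.138, 0.869, 2.184]
wrist_force: [-1.0, -0.2, -1.1]
width: 0.0754
finger_force: 0.0
```

```bash
python3 - <<'E'
from plan import *
R=tool(-55,40)
plan(np.array([.516,-.314,.057]),R)
E
```

```text
t 5.15 q [-0.42 -0.01  2.09 -1.01  0.48 -0.25] G now [ 0.5158 -0.313   0.0556] rpy [-3.138  0.869  2.184] w 0.0754
shift [-0.0018 -0.0004 -0.0002] turn [-0.001 -0.004  0.002] calls>= 0.01
```

carry_out(commands=[[0,0,0,0,0,0],[0,0,0,0,0,0],[0,0,0,0,0,0],[0,0,0,0,0,0],[0,0,0,0,0,0]], jaw=0)

```text
time: 5.65
tool_pos: [0.5247, -0.3242, 0.0448]
ee_rot: [-3.141, 0.871, 2.183]
wrist_force: [0.3, 0.9, 1.0]
width: 0.0496
finger_force: 30.0
```

```bash
python3 - <<'E'
from plan import *
o=get_obs(); print(o["width"],o["finger_force"],o["wrist_force"])
R=tool(-55,40)
plan(np.array([.5158,-.313,.0556])-.12*R.as_matrix()[:,2]+[0,0,.1],R)
E
```

```text
0.049631748868877154 29.98840257525444 [0.26967087 0.94952919 1.03155671]
t 5.65 q [-0.42 -0.02  2.09 -1.01  0.48 -0.25] G now [ 0.5163 -0.3123  0.057 ] rpy [-3.141  0.871  2.183] w 0.0496
shift [-0.0754 -0.0008 -0.1833] turn [ 0.001 -0.002  0.001] calls>= 0.79
```

carry_out(commands=[[-0.008,0,-0.006,0,0,0],[-0.031,0,-0.026,0,0,0],[-0.058,0,-0.048,0,0,0],[-0.088,0,-0.073,0,0,0],[-0.115,0,-0.096,0,0,0]])

```text
time: 6.15
tool_pos: [0.5238, -0.3246, 0.1942]
ee_rot: [-3.139, 0.867, 2.184]
wrist_force: [0.7, -1.9, -1.4]
width: 0.0492
finger_force: 30.0
```

```bash
python3 - <<'E'
from plan import *
print(get_obs()["finger_force"])
plan([.48,-.2,.3],tool(-65,75))
plan([.5,.05,.3],tool(-80.6,130))
E
```

```text
29.987662732601166
t 6.15 q [-0.42 -0.22  1.93 -0.62  0.74 -0.72] G now [ 0.5155 -0.3127  0.2065] rpy [-3.139  0.867  2.184] w 0.0492
shift [ 0.0124  0.0346 -0.1499] turn [0.093 0.604 0.151] calls>= 0.84
t 6.15 q [-0.42 -0.22  1.93 -0.62  0.74 -0.72] G now [ 0.5155 -0.3127  0.2065] rpy [-3.139  0.867  2.184] w 0.0492
shift [ 0.1445  0.2005 -0.3121] turn [0.04  1.538 0.494] calls>= 2.15
```

Gripped and lifted. Now I tip it while moving back.

carry_out(commands=[[0.0,0.005,-0.025,0.01,0.1,0.03],[0.002,0.01,-0.05,0.03,0.22,0.06],[0.004,0.017,-0.08,0.05,0.34,0.09],[0.008,0.025,-0.115,0.07,0.47,0.12],[0.012,0.034,-0.15,0.09,0.6,0.15]])

```text
time: 6.65
tool_pos: [0.4814, -0.2035, 0.2824]
ee_rot: [3.139, 0.262, 2.009]
wrist_force: [0.0, -0.8, -2.1]
width: 0.0492
finger_force: 30.0
```

```bash
python3 - <<'E'
from plan import *
print(get_obs()["finger_force"])
plan([.52,0,.28],tool(-78,110))
E
```

```text
29.985089600086212
t 6.65 q [-0.39 -0.12  1.45 -0.17  1.62 -0.86] G now [ 0.4793 -0.1991  0.3008] rpy [3.139 0.262 2.009] w 0.0492
shift [ 0.1736  0.1228 -0.0252] turn [-0.007  0.608  0.233] calls>= 0.87
```

carry_out(commands=[[0.033,0.024,-0.005,0,0.12,0.045],[0.067,0.048,-0.01,0,0.24,0.09],[0.102,0.072,-0.015,0,0.36,0.14],[0.138,0.097,-0.02,0,0.48,0.185],[0.174,0.123,-0.025,-0.007,0.61,0.233]])

```text
time: 7.15
tool_pos: [0.5201, 0.0066, 0.26]
ee_rot: [3.141, -0.35, 1.779]
wrist_force: [1.2, -0.3, -1.6]
width: 0.0495
finger_force: 30.0
```

```bash
python3 - <<'E'
from plan import *
print(get_obs()["finger_force"])
plan([.535,.16,.22],tool(-80.6,130))
plan([.5407,.236,.15],tool(-80.6,130))
E
```

```text
29.984517842531204
t 7.15 q [-0.3   0.1   1.3   0.32  1.91 -0.43] G now [5.214e-01 2.000e-04 2.778e-01] rpy [ 3.141 -0.35   1.779] w 0.0495
shift [0.1309 0.0468 0.1058] turn [-0.022  0.348  0.039] calls>= 0.7
t 7.15 q [-0.3   0.1   1.3   0.32  1.91 -0.43] G now [5.214e-01 2.000e-04 2.778e-01] rpy [ 3.141 -0.35   1.779] w 0.0495
shift [0.1756 0.0681 0.1967] turn [-0.022  0.348  0.039] calls>= 1.09
```

carry_out(commands=[[0.026,0.009,0.021,0,0.07,0.01],[0.052,0.018,0.042,-0.01,0.14,0.02],[0.078,0.028,0.063,-0.01,0.21,0.02],[0.104,0.038,0.085,-0.02,0.28,0.03],[0.131,0.047,0.106,-0.02,0.35,0.04]])

```text
time: 7.65
tool_pos: [0.5323, 0.1712, 0.2033]
ee_rot: [-3.138, -0.697, 1.733]
wrist_force: [0.6, -0.2, -1.4]
width: 0.0493
finger_force: 30.0
```

```bash
python3 - <<'E'
from plan import *
print(get_obs()["finger_force"])
plan([.5428,.223,.14],tool(-80.6,130))
E
```

```text
29.985876381397247
t 7.65 q [-0.19  0.17  1.45  0.66  1.76 -0.3 ] G now [0.5343 0.1592 0.2178] rpy [-3.138 -0.697  1.733] w 0.0493
shift [-0.0027  0.0191  0.0992] turn [-0.002  0.001 -0.002] calls>= 0.4
```

carry_out(commands=[[0,0.004,0.02,0,0,0],[0,0.008,0.04,0,0,0],[-0.001,0.012,0.06,0,0,0],[-0.002,0.016,0.08,0,0,0],[-0.003,0.019,0.099,-0.002,0,-0.002]])

```text
time: 8.15
tool_pos: [0.5407, 0.234, 0.1248]
ee_rot: [3.142, -0.694, 1.737]
wrist_force: [-0.2, 0.5, -1.7]
width: 0.0491
finger_force: 30.0
```

```bash
python3 - <<'E'
from plan import *
plan([.5428,.223,.14],tool(-80.6,130))
ims=[]
for n,(v0,v1,u0,u1) in(("top",(130,240,180,320)),("side",(90,210,230,370))):
    s=snapshot(n); pickle.dump(s,open(n+"1.pkl","wb"))
    ims.append(cv2.resize(s["img"][v0:v1,u0:u1,::-1],(630,int(630*(v1-v0)/(u1-u0)))))
im=np.vstack(ims); cv2.imwrite("pics/hover.png",cv2.resize(im,None,fx=.57,fy=.57,interpolation=cv2.INTER_AREA))
# blank points along its expected axis: d,p coords about cradle origin
d=np.array([.1633,-.9866]);p=np.array([.9866,.1633]);O=np.array([.5317,.2903])
for n in("top1","side1"):
    C=cloud(load(n+".pkl")).reshape(-1,3); xy=C[:,:2]-O; X=xy@d;Y=xy@p
    m=(abs(Y)<.035)&(X>0)&(X<.16)&(C[:,2]>.12)&(C[:,2]<.19)
    for a in np.arange(0,.16,.01):
        q=m&(X>=a)&(X<a+.01)
        if q.sum()>2: print(n,round(a,2),q.sum(),"Y",Y[q].min().round(3),Y[q].max().round(3),"z",C[q,2].max().round(3),"yat",Y[q][C[q,2].argmax()].round(3),"Xmin",X[q].min().round(4))
E
```

```text
t 8.15 q [-0.08  0.23  1.53  0.67  1.57 -0.31] G now [0.5427 0.222  0.1394] rpy [ 3.142 -0.694  1.737] w 0.0491
shift [0.0012 0.0003 0.0002] turn [-0.001  0.004  0.001] calls>= 0.01
top1 0.01 35 Y -0.025 0.022 z 0.167 yat 0.003 Xmin 0.0142
top1 0.02 60 Y -0.027 0.02 z 0.168 yat -0.002 Xmin 0.0209
top1 0.03 62 Y -0.026 0.023 z 0.166 yat -0.004 Xmin 0.0306
top1 0.04 57 Y -0.026 0.019 z 0.165 yat 0.004 Xmin 0.0402
top1 0.05 72 Y -0.034 0.033 z 0.166 yat -0.003 Xmin 0.05
top1 0.06 73 Y -0.035 0.034 z 0.166 yat 0.001 Xmin 0.06
top1 0.07 77 Y -0.034 0.033 z 0.168 yat -0.012 Xmin 0.0701
top1 0.08 68 Y -0.033 0.035 z 0.176 yat 0.028 Xmin 0.08
top1 0.09 35 Y -0.011 0.034 z 0.187 yat 0.024 Xmin 0.0901
top1 0.1 23 Y -0.01 0.026 z 0.174 yat 0.026 Xmin 0.1037
top1 0.11 6 Y -0.005 0.025 z 0.187 yat 0.025 Xmin 0.11
side1 0.09 3 Y -0.029 -0.006 z 0.16 yat -0.006 Xmin 0.0952
side1 0.1 14 Y -0.032 0.021 z 0.165 yat 0.021 Xmin 0.1018
side1 0.11 86 Y -0.029 0.018 z 0.162 yat -0.012 Xmin 0.1101
side1 0.12 37 Y -0.026 0.012 z 0.16 yat -0.01 Xmin 0.1203
side1 0.13 25 Y -0.02 0.007 z 0.152 yat -0.004 Xmin 0.132
side1 0.14 66 Y -0.033 0.035 z 0.19 yat -0.016 Xmin 0.1405
side1 0.15 5 Y -0.015 0.031 z 0.187 yat 0.031 Xmin 0.1501
```

View pics/hover.png

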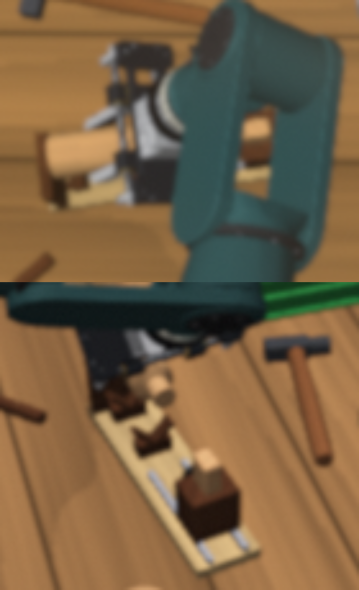

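The hover picture shows the part level, foot towards the dark stop at (45,165) and neck at (165,390) pointing at the pusher, above the saddles. Now I lower it.

```bash
python3 - <<'E'
from plan import *
plan([.5425,.2313,.12],tool(-80.6,130))
plan([.5425,.2313,.08],tool(-80.6,130))
E
```

```text
t 8.25 q [-0.08  0.24  1.53  0.67  1.57 -0.31] G now [0.5409 0.2224 0.1377] rpy [-3.135 -0.695  1.734] w 0.0494
shift [-0.0048  0.0033  0.019 ] turn [-0.006  0.003 -0.001] calls>= 0.08
t 8.25 q [-0.08  0.24  1.53  0.67  1.57 -0.31] G now [0.5409 0.2224 0.1377] rpy [-3.135 -0.695  1.734] w 0.0494
shift [-0.0304  0.0035  0.0497] turn [-0.006  0.003 -0.001] calls>= 0.23
```

carry_out(commands=[[-0.004,0.002,0.018,0,0,0],[-0.011,0.002,0.026,0,0,0],[-0.017,0.002,0.034,0,0,0],[-0.024,0.002,0.042,0,0,0],[-0.03,0.002,0.05,0,0,0]])

```text
time: 8.75
tool_pos: [0.5421, 0.2424, 0.0684]
ee_rot: [3.139, -0.695, 1.737]
wrist_force: [-0.1, 0.6, -1.7]
width: 0.0494
finger_force: 30.0
```

```bash
python3 - <<'E'
from plan import *
print(get_obs()["wrist_force"])
plan([.5425,.2313,.07],tool(-80.6,130))
plan([.5425,.2313,.07],tool(-80.6,130))
E
```

```text
[-0.07222245  0.62707368 -1.73804205]
t 8.75 q [-0.06  0.29  1.58  0.68  1.48 -0.37] G now [0.5441 0.2304 0.083 ] rpy [ 3.139 -0.695  1.737] w 0.0494
shift [-0.0074 -0.0014  0.0107] turn [0.001 0.003 0.002] calls>= 0.05
t 8.75 q [-0.06  0.29  1.58  0.68  1.48 -0.37] G now [0.5441 0.2304 0.083 ] rpy [ 3.139 -0.695  1.737] w 0.0494
shift [-0.0074 -0.0014  0.0107] turn [0.001 0.003 0.002] calls>= 0.05
```

carry_out(commands=[[-0.001,0,0.0015,0,0,0],[-0.0025,0,0.003,0,0,0],[-0.004,0,0.0045,0,0,0],[-0.005,0,0.006,0,0,0],[-0.005,0,0.006,0,0,0]])

```text
time: 9.25
tool_pos: [0.542, 0.243, 0.0613]
ee_rot: [3.139, -0.695, 1.738]
wrist_force: [1.0, 0.0, -2.2]
width: 0.0495
finger_force: 30.0
```

```bash
python3 - <<'E'
from plan import *
o=get_obs();print(o["wrist_force"],o["wrist_torque"])
plan([.5425,.2313,.07],tool(-80.6,130))
E
```

```text
[ 0.99742896  0.02546004 -2.19160775] [-0.60292585 -0.04743838  0.04138772]
t 9.25 q [-0.06  0.3   1.59  0.68  1.47 -0.38] G now [0.5439 0.231  0.0759] rpy [ 3.139 -0.695  1.738] w 0.0495
shift [-0.0033 -0.0014  0.0049] turn [0.001 0.003 0.002] calls>= 0.02
```

carry_out(commands=[[-0.0006,0,0.0008,0,0,0],[-0.0012,0,0.0016,0,0,0],[-0.002,0,0.0024,0,0,0],[-0.0026,0,0.0032,0,0,0],[-0.0026,0,0.0032,0,0,0]])

```text
time: 9.75
tool_pos: [0.5417, 0.2432, 0.058]
ee_rot: [3.139, -0.696, 1.739]
wrist_force: [-1.6, -1.2, 3.3]
width: 0.0497
finger_force: 30.0
```

carry_out(commands=[[-0.0006,0,0.0008,0,0,0],[-0.0013,0,0.0015,0,0,0],[-0.0013,0,0.0015,0,0,0],[-0.0013,0,0.0015,0,0,0],[-0.0013,0,0.0015,0,0,0]])

```text
time: 10.25
tool_pos: [0.5417, 0.2432, 0.0578]
ee_rot: [3.138, -0.698, 1.741]
wrist_force: [-5.4, -4.9, 10.2]
width: 0.0492
finger_force: 30.0
```

Early contact with a sideways force towards -x. I correct across the cradle by 2 mm.

carry_out(commands=[[0,-0.0005,0,0,0,0],[0,-0.001,0,0,0,0],[0,-0.0015,0,0,0,0],[0,-0.002,0,0,0,0],[0,-0.002,0,0,0,0]])

```text
time: 10.75
tool_pos: [0.5413, 0.2433, 0.0575]
ee_rot: [3.134, -0.697, 1.741]
wrist_force: [0.1, -1.1, 6.0]
width: 0.0493
finger_force: 30.0
```

```bash
python3 - <<'E'
from plan import *
o=get_obs();print(o["wrist_force"],o["wrist_torque"])
plan([.5425,.2313,.07],tool(-80.6,130))
E
```

```text
[ 0.06132493 -1.1103279   6.01559589] [0.25918311 0.13446801 0.25554496]
t 10.75 q [-0.06  0.3   1.6   0.68  1.46 -0.38] G now [0.5433 0.2312 0.072 ] rpy [ 3.134 -0.697  1.741] w 0.0493
shift [-0.0011 -0.0008  0.0017] turn [0.004 0.001 0.005] calls>= 0.01
```

carry_out(commands=[[-0.0004,0,0.0004,0,0,0],[-0.0007,0,0.0008,0,0,0],[-0.001,0,0.0012,0,0,0],[-0.001,0,0.0012,0,0,0],[-0.001,0,0.0012,0,0,0]])

```text
time: 11.25
tool_pos: [0.5414, 0.2433, 0.0574]
ee_rot: [3.133, -0.698, 1.742]
wrist_force: [-3.2, -3.6, 12.0]
width: 0.0497
finger_force: 30.0
```

```bash
python3 - <<'E'
from plan import *
o=get_obs();print(o["wrist_force"],o["wrist_torque"])
plan([.5425,.2313,.07],tool(-80.6,130))
s=snapshot("top");pickle.dump(s,open("top2.pkl","wb"))
s2=snapshot("side");pickle.dump(s2,open("side2.pkl","wb"))
a=cv2.resize(s["img"][150:230,180:280,::-1],(600,480)); b=cv2.resize(s2["img"][100:180,255:355,::-1],(600,480))
im=np.hstack([a,b]);cv2.imwrite("pics/seat.png",cv2.resize(im,(800,320)))
d=np.array([.1633,-.9866]);p=np.array([.9866,.1633]);O=np.array([.5317,.2903])
C=cloud(s).reshape(-1,3); xy=C[:,:2]-O; X=xy@d;Y=xy@p
m=(abs(Y)<.035)&(X>-.02)&(X<.14)&(C[:,2]>.06)&(C[:,2]<.13)
for a in np.arange(-.02,.14,.01):
    q=m&(X>=a)&(X<a+.01)
    if q.sum()>2: print(round(a,2),q.sum(),"Y",Y[q].min().round(3),Y[q].max().round(3),"z",np.sort(C[q,2])[-5:].mean().round(4))
E
```

```text
[-3.20665074 -3.60710806 12.00963471] [0.58993223 0.52992499 0.49822651]
t 11.25 q [-0.06  0.3   1.6   0.68  1.46 -0.39] G now [0.5433 0.2312 0.072 ] rpy [ 3.133 -0.698  1.742] w 0.0497
shift [-0.0011 -0.0008  0.0016] turn [ 0.004 -0.     0.006] calls>= 0.01
-0.02 31 Y -0.034 0.034 z 0.0973
-0.01 114 Y -0.035 0.035 z 0.1009
0.0 35 Y -0.032 0.032 z 0.0951
0.01 55 Y -0.024 0.025 z 0.0988
0.02 52 Y -0.024 0.022 z 0.0977
0.03 55 Y -0.023 0.025 z 0.0969
0.04 62 Y -0.033 0.033 z 0.0967
0.05 71 Y -0.034 0.034 z 0.0972
0.06 70 Y -0.035 0.035 z 0.0972
0.07 70 Y -0.034 0.035 z 0.1086
0.08 37 Y -0.008 0.035 z 0.116
0.09 19 Y -0.008 0.029 z 0.1095
0.1 14 Y -0.008 0.028 z 0.1245
```

View pics/seat.png

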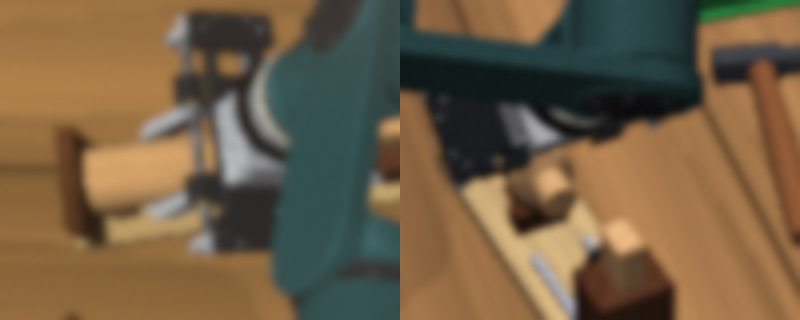

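The part lies centred in the saddles, with its foot just off the stop at (85,175) and its neck (555,180) facing the pusher. I ease off the pressure and then open.

carry_out(commands=[[0.0005,0,-0.0005,0,0,0],[0.001,0,-0.001,0,0,0],[0.001,0,-0.001,0,0,0],[0.001,0,-0.001,0,0,0],[0.001,0,-0.001,0,0,0]])

```text
time: 11.85
tool_pos: [0.5413, 0.2433, 0.0575]
ee_rot: [3.134, -0.697, 1.741]
wrist_force: [-1.4, -2.1, 6.3]
width: 0.0491
finger_force: 30.0
```

carry_out(commands=[[0,0,0,0,0,0],[0,0,0,0,0,0],[0,0,0,0,0,0],[0,0,0,0,0,0],[0,0,0,0,0,0]], jaw=0.8)

```text
time: 12.35
tool_pos: [0.5398, 0.2429, 0.0547]
ee_rot: [3.14, -0.695, 1.737]
wrist_force: [1.2, -0.9, -0.7]
width: 0.0751
finger_force: 0.0
```

carry_out(commands=[[0.006,0,-0.008,0,0,0],[0.02,0,-0.024,0,0,0],[0.04,0,-0.047,0,0,0],[0.06,0,-0.07,0,0,0],[0.08,0,-0.095,0,0,0]])

```text
time: 12.85
tool_pos: [0.5393, 0.2434, 0.1809]
ee_rot: [3.139, -0.695, 1.738]
wrist_force: [0.7, 0.4, 0.7]
width: 0.0756
finger_force: 0.0
```

```bash
python3 - <<'E'
from plan import *
o=get_obs();print(o["wrist_force"],o["wrist_torque"])
d=np.array([.1633,-.9866]);O=np.array([.5317,.2903])
F=np.r_[O+.246*d,.107]; print(F)
plan(F+[0,0,.08],tool(-80.6,90))
E
```

```text
[0.71378968 0.38906349 0.65595414] [-0.31723988 -0.03513354 -0.08793695]
[0.5718718 0.0475964 0.107    ]
t 12.85 q [-0.06  0.19  1.47  0.68  1.65 -0.23] G now [0.5413 0.2314 0.1955] rpy [ 3.139 -0.695  1.738] w 0.0756
shift [-0.1607 -0.0002 -0.1173] turn [ 0.001 -0.695  0.002] calls>= 0.93
```

carry_out(commands=[[-0.025,0,-0.03,0,-0.12,0],[-0.055,0,-0.06,0,-0.26,0],[-0.09,0,-0.085,0,-0.4,0],[-0.125,0,-0.1,0,-0.55,0],[-0.161,0,-0.117,0,-0.695,0]])

```text
time: 13.35
tool_pos: [0.5737, 0.0459, 0.1686]
ee_rot: [3.135, 0.006, 1.735]
wrist_force: [0.3, 0.4, -1.2]
width: 0.0752
finger_force: 0.0
```

```bash
python3 - <<'E'
from plan import *
d=np.array([.1633,-.9866]);p=np.array([.9866,.1633]);O=np.array([.5317,.2903])
s=snapshot("top")
C=cloud(s).reshape(-1,3); xy=C[:,:2]-O; X=xy@d;Y=xy@p
m=(abs(Y)<.035)&(X>-.02)&(X<.2)&(C[:,2]>.06)&(C[:,2]<.13)
for a in np.arange(-.02,.16,.01):
    q=m&(X>=a)&(X<a+.01)
    if q.sum()>2: print(round(a,2),q.sum(),"Y",Y[q].min().round(3),Y[q].max().round(3),"z",np.median(np.sort(C[q,2])[-9:]).round(4))
plan(np.r_[O+.246*d,.108],tool(-80.6,90))
plan(np.r_[O+.246*d,.108],tool(-80.6,90))
cv2.imwrite("pics/rel.png",cv2.resize(s["img"][140:230,180:300,::-1],(800,600)))
E
```

```text
-0.02 30 Y -0.034 0.034 z 0.0963
-0.01 115 Y -0.035 0.034 z 0.0993
0.0 39 Y -0.028 0.032 z 0.0927
0.01 52 Y -0.025 0.025 z 0.0956
0.02 56 Y -0.024 0.022 z 0.0952
0.03 53 Y -0.024 0.024 z 0.0962
0.04 53 Y -0.025 0.022 z 0.096
0.05 56 Y -0.024 0.025 z 0.0972
0.06 53 Y -0.025 0.022 z 0.0962
0.07 56 Y -0.025 0.026 z 0.0967
0.08 52 Y -0.023 0.021 z 0.0964
0.09 10 Y -0.009 0.02 z 0.0928
0.13 14 Y -0.013 0.011 z 0.0806
0.14 3 Y -0.005 0.01 z 0.0708
t 13.4 q [-0.02  0.15  1.38 -0.01  1.61 -0.18] G now [0.5727 0.0447 0.1853] rpy [3.139 0.011 1.736] w 0.0753
shift [ 0.0041 -0.0006  0.0773] turn [0.003 0.011 0.001] calls>= 0.31
t 13.4 q [-0.02  0.15  1.38 -0.01  1.61 -0.18] G now [0.5727 0.0447 0.1853] rpy [3.139 0.011 1.736] w 0.0753
shift [ 0.0041 -0.0006  0.0773] turn [0.003 0.011 0.001] calls>= 0.31
```

View pics/rel.png

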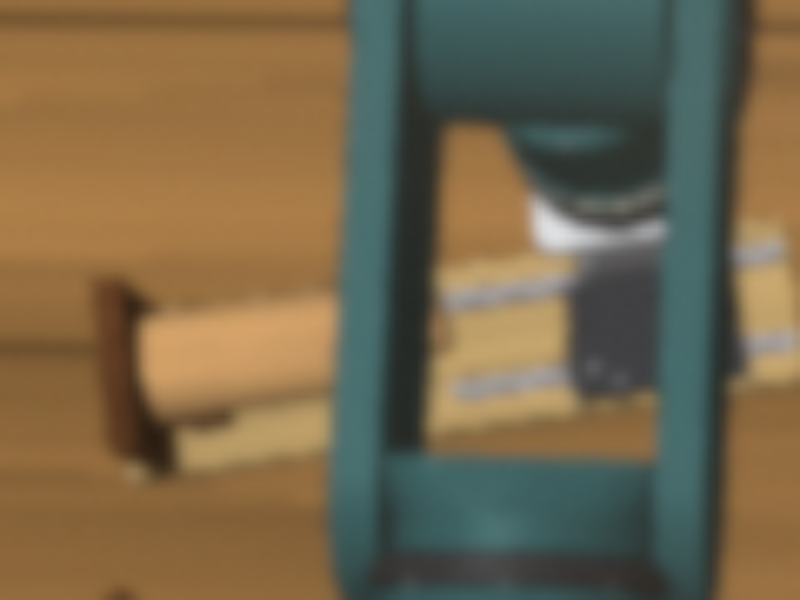

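The part lies level in the saddles near the stop (140,360), and the gripper is above the pusher. Now down onto the fin.

carry_out(commands=[[0.001,0,0.017,0,0.01,0],[0.002,0,0.034,0,0.01,0],[0.003,0,0.051,0,0.01,0],[0.004,0,0.066,0,0.01,0],[0.004,0,0.077,0,0.01,0]])

```text
time: 13.9
tool_pos: [0.5713, 0.052, 0.0878]
ee_rot: [3.141, -0.012, 1.736]
wrist_force: [-1.0, -0.2, -0.6]
width: 0.0749
finger_force: 0.0
```

carry_out(commands=[[0,0,0,0,0,0],[0,0,0,0,0,0],[0,0,0,0,0,0],[0,0,0,0,0,0],[0,0,0,0,0,0]], jaw=0)

```text
time: 14.4
tool_pos: [0.5723, 0.0515, 0.0897]
ee_rot: [3.138, -0.01, 1.736]
wrist_force: [0.9, 0.6, 0.7]
width: 0.0388
finger_force: 0.0
```

```bash
python3 - <<'E'
from plan import *
d=np.array([.1633,-.9866]);O=np.array([.5317,.2903])
o=get_obs(); print(o["width"],o["finger_force"],o["wrist_force"],(o["tool_pos"][:2]-O)@d)
plan(np.r_[O+.180*d,.108],tool(-80.6,90))
E
```

```text
0.03880316965344272 0.0 [0.85348803 0.58698424 0.70456364] 0.2422638792539141
t 14.4 q [-0.02  0.19  1.49  0.01  1.46 -0.18] G now [0.5722 0.0513 0.1087] rpy [ 3.138 -0.01   1.736] w 0.0388
shift [ 0.0622 -0.0009  0.0013] turn [ 0.003 -0.01   0.001] calls>= 0.25
```

carry_out(commands=[[0,0,0,0,0,0],[0,0,0,0,0,0],[0,0,0,0,0,0],[0,0,0,0,0,0],[0,0,0,0,0,0]])

```text
time: 14.9
tool_pos: [0.5732, 0.0517, 0.0891]
ee_rot: [3.137, -0.01, 1.736]
wrist_force: [5.1, 0.5, -0.9]
width: 0.0219
finger_force: 30.0
```

carry_out(commands=[[0.006,0,0,0,0,0],[0.016,0,0,0,0,0],[0.027,0,0,0,0,0],[0.038,0,0,0,0,0],[0.048,0,0,0,0,0]])

```text
time: 15.4
tool_pos: [0.5654, 0.0979, 0.0891]
ee_rot: [3.137, -0.008, 1.736]
wrist_force: [6.6, -2.3, -3.3]
width: 0.0222
finger_force: 30.0
```

```bash
python3 - <<'E'
from plan import *
d=np.array([.1633,-.9866]);O=np.array([.5317,.2903])
o=get_obs(); print(o["width"],o["finger_force"],o["wrist_force"],o["wrist_force"][:2]@d,(o["tool_pos"][:2]-O)@d,o["ee_rot"])
E
```

```text
0.022158146132717643 29.99883681535721 [ 6.63900406 -2.31754846 -3.27769737] 3.3706426735491344 0.19537111333425675 [ 3.13687288 -0.00761057  1.73550101]
```

carry_out(commands=[[0.005,0,0,0,0,0],[0.009,0,0,0,0,0],[0.012,0,0,0,0,0],[0.015,0,0,0,0,0],[0.018,0,0,0,0,0]])

```text
time: 15.9
tool_pos: [0.5625, 0.1155, 0.0891]
ee_rot: [3.137, -0.008, 1.735]
wrist_force: [6.1, -2.5, -3.7]
width: 0.0216
finger_force: 30.0
```

carry_out(commands=[[0.001,0,0,0,0,0],[0.002,0,0,0,0,0],[0.003,0,0,0,0,0],[0.004,0,0,0,0,0],[0.004,0,0,0,0,0]])

```text
time: 16.4
tool_pos: [0.5618, 0.1195, 0.0891]
ee_rot: [3.137, -0.008, 1.736]
wrist_force: [7.1, -2.8, -3.3]
width: 0.0221
finger_force: 30.0
```

carry_out(commands=[[0.001,0,0,0,0,0],[0.002,0,0,0,0,0],[0.003,0,0,0,0,0],[0.003,0,0,0,0,0],[0.003,0,0,0,0,0]])

```text
time: 16.9
tool_pos: [0.5614, 0.1219, 0.0891]
ee_rot: [3.137, -0.007, 1.735]
wrist_force: [6.1, -2.3, -3.3]
width: 0.022
finger_force: 30.0
```

carry_out(commands=[[0.001,0,0,0,0,0],[0.002,0,0,0,0,0],[0.003,0,0,0,0,0],[0.003,0,0,0,0,0],[0.003,0,0,0,0,0]])

```text
time: 17.4
tool_pos: [0.5609, 0.1245, 0.0891]
ee_rot: [3.137, -0.007, 1.735]
wrist_force: [6.9, -4.2, -3.7]
width: 0.022
finger_force: 30.0
```

carry_out(commands=[[0.001,0,0,0,0,0],[0.0015,0,0,0,0,0],[0.002,0,0,0,0,0],[0.002,0,0,0,0,0],[0.002,0,0,0,0,0]])

```text
time: 17.9
tool_pos: [0.5609, 0.1245, 0.0892]
ee_rot: [3.137, -0.003, 1.734]
wrist_force: [7.3, -8.0, -4.2]
width: 0.0216
finger_force: 30.0
```

carry_out(commands=[[0.001,0,0,0,0,0],[0.002,0,0,0,0,0],[0.003,0,0,0,0,0],[0.003,0,0,0,0,0],[0.003,0,0,0,0,0]])

```text
time: 18.4
tool_pos: [0.5609, 0.1248, 0.0892]
ee_rot: [3.137, 0.002, 1.733]
wrist_force: [7.8, -14.4, -4.3]
width: 0.0221
finger_force: 30.0
```

```bash
python3 - <<'E'
from plan import *
d=np.array([.1633,-.9866]);p=np.array([.9866,.1633]);O=np.array([.5317,.2903])
o=get_obs(); print(o["wrist_force"],o["wrist_torque"],(o["tool_pos"][:2]-O)@d)
a=snapshot("side");b=snapshot("top")
im=np.hstack([cv2.resize(a["img"][100:190,250:340,::-1],(400,400)),cv2.resize(b["img"][150:230,190:270,::-1],(400,400))])
cv2.imwrite("pics/clamp.png",im)
E
```

```text
[  7.7512502  -14.41511434  -4.28611857] [-2.2996445  -0.84590701  0.04412249] 0.16808085946764564
```

View pics/clamp.png

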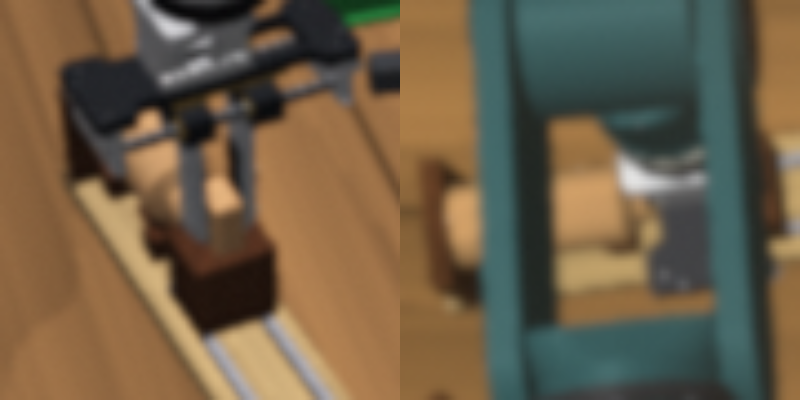

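The pusher has stalled at 14 N with the part between stop and pusher. I ease the preload without pulling back, open and rise.

carry_out(commands=[[-0.001,0,0,0,0,0],[-0.002,0,0,0,0,0],[-0.004,0,0,0,0,0],[-0.004,0,0,0,0,0],[-0.004,0,0,0,0,0]])

```text
time: 19.0
tool_pos: [0.5609, 0.1248, 0.0892]
ee_rot: [3.137, -0.005, 1.735]
wrist_force: [6.0, -4.5, -4.5]
width: 0.0215
finger_force: 30.0
```

carry_out(commands=[[0,0,0,0,0,0],[0,0,0,0,0,0],[0,0,0,0,0,0],[0,0,0,0,0,0],[0,0,0,0,0,0]], jaw=0.7)

```text
time: 19.5
tool_pos: [0.559, 0.1276, 0.0898]
ee_rot: [3.14, -0.011, 1.736]
wrist_force: [-0.6, -0.1, -0.5]
width: 0.0583
finger_force: 0.0
```

carry_out(commands=[[0,0,-0.01,0,0,0],[0,0,-0.035,0,0,0],[0,0,-0.065,0,0,0],[0,0,-0.1,0,0,0],[0,0,-0.135,0,0,0]])

```text
time: 20.0
tool_pos: [0.5588, 0.126, 0.2267]
ee_rot: [3.139, -0.01, 1.736]
wrist_force: [-0.3, -0.4, 0.3]
width: 0.066
finger_force: 0.0
```

carry_out(commands=[[-0.03,0,-0.01,0,0,0],[-0.07,0,-0.02,0,0,0],[-0.11,0,-0.03,0,0,0],[-0.15,0,-0.03,0,0,0],[-0.19,0,-0.03,0,0,0]])

```text
time: 20.5
tool_pos: [0.5907, -0.0632, 0.2545]
ee_rot: [3.137, -0.01, 1.737]
wrist_force: [-0.2, 0.6, 0.5]
width: 0.0659
finger_force: 0.0
```

```bash
python3 - <<'E'
from plan import *
print(get_obs()["joint_positions"].round(2))
d=np.array([.1633,-.9866]);p=np.array([.9866,.1633]);O=np.array([.5317,.2903])
a=snapshot("side");b=snapshot("top")
im=np.hstack([cv2.resize(a["img"][100:190,250:340,::-1],(400,400)),cv2.resize(b["img"][150:230,190:270,::-1],(400,400))])
cv2.imwrite("pics/final.png",im)
for n,s in(("s",a),("t",b)):
    C=cloud(s).reshape(-1,3);xy=C[:,:2]-O;X=xy@d;Y=xy@p
    for nm,za,zb in(("fin",.116,.127),("blank",.089,.098)):
        m=(C[:,2]>za)&(C[:,2]<zb)&(abs(Y)<.016)&(X>.004)&(X<.25); print(n,nm,m.sum(),np.percentile(X[m],[0,2,50,98,100]).round(4) if m.any() else "")
E
```

```text
[-0.21  0.18  1.17  0.01  1.79 -0.37]
s fin 69 [0.1548 0.1554 0.1757 0.1886 0.1892]
s blank 215 [0.0045 0.0068 0.0681 0.1864 0.1882]
t fin 76 [0.1554 0.156  0.1701 0.187  0.1877]
t blank 300 [0.0041 0.0055 0.0577 0.1724 0.1923]
```

View pics/final.png

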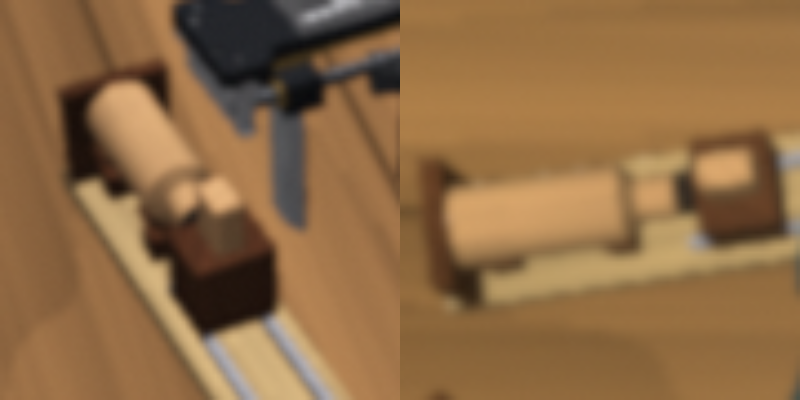

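The final picture shows the part lying in the saddles, foot against the stop at (450,225) and neck against the pusher's rubber at (680,195). The fin centre is at 0.172 m = 135 + 37 mm, so there is no gap. Everything else is untouched and the gripper is clear.

```bash
python3 -c "
from bench import *
print(close_job())"
```

```text
the job is handed in; nothing more can be done
None
```

The necked part lies level in the cradle's V saddles, clamped with no visible gap between the fixed stop and the pusher, the gripper is clear, and the job was handed in after about 21 s of robot time.

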